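# Set up the roller mixer after the drive

## Robot

A 6-joint arm with a two-finger parallel gripper is mounted at the origin on a cart in front of the work surface, level with it; the furniture and walls round the work are solid. World frame = base frame: x ahead of the robot, y to its left, z up, the work surface at z = 0. Lengths are in m, angles in rad, forces in N, time in s.
With the tool pointing down it reaches from about 0.275 to 0.825 m from the base axis. Payload 5.2 kg.
Tool frame: the origin (TCP) lies at the very end of the fingers, on their centre line; the grasp point (between the pads) lies 19 mm behind it (robot.hold_point_z is the distance from the TCP to the grasp point, in m); z points along the fingers, y is the line along which they close (so a half turn about z gives the same grasp; the last joint's range is limited). The gripper opens to 93 mm and grips with 3 to 60 N. Pads are 15 mm wide; open, the fingers measure 128 mm over their backs; the gripper's body (75 mm by 188 mm) begins 65 mm behind the grasp point.
Start: joints at [-1.403, 0.259, 1.535, -0, 1.348, -0.203], TCP at [0.199, -0.513, 0.219] pointing down, gripper open.
Joint ranges: [-3.14, 3.14], [-0.91, 2.08], [0.19, 2.58], [-1.22, 4.36], [0.22, 2.71], [-3.12, 3.12]. Speed limits (rad/s): [2.57, 2.57, 3.14, 3.14, 3.14, 3.14].

## Interface

Orientations are given as [roll, pitch, yaw] about the fixed x, y, z axes, in that order (R = Rz(yaw) Ry(pitch) Rx(roll)).
In Python, from plant import robot gives the robot as it stands. The module is installed in compiled form; this text tells all that it offers.
- The arm moves only by the tool carry_out, never from a script. Its argument "series" is a list of rows, each a list of 5 numbers: the finger opening in m, from 0 to 0.093, then the shift along the tool's x, y, z in m, then the turn about the tool's z in rad. A call has 1 to 10 rows; each row shifts and turns the commanded pose from where the row before left it, along the tool's axes as they then stand; what a row does not reach is not made up. A row lasts 1/10 s, in which the tool goes at most 50 mm and 8.59 degrees, less where a joint would pass 70% of its speed; a pose out of reach is approached as far as the arm can. A call is refused whole if a number of a shift passes 0.05 or a number of a turn 0.15, either way. A call with a gripper value outside its range is refused whole. The fingers move at their own pace and stop on an object; the grip force is fixed at half the most. Time passes only in rows, so rows that do not move let the fingers close. It gives the time, the measured TCP pose, the force, the opening and the grip force at its end, in the units of the state.
- robot.get_state(): the state, without advancing time (a new reading comes with each control period).
- robot.read_camera(name): name is "side" or "top" or "wrist"; returns (picture, depth): 384x512x3 uint8, red, green, blue; 384x512 float32, m along the optical axis (not along the pixel's ray), 0 where there is no reading.
- robot.get_calibration(name): a dict with "fx", "fy", "cx", "cy" (pixels), "extrinsics" (4x4, takes a point from world to camera coordinates). Camera axes: x right, y up, looking along -z (the intrinsics and any distortion apply to the point x, -y, -z); pixel columns grow to the right and rows downward; lengths in m; the calibration is good to about 2 mm. The wrist camera is an equidistant fisheye: a pixel r from the principal point sees the ray r / f radians off the axis. A picture is of the moment at which its call begins: read the wrist's pose just before it. get_calibration takes no time and is no camera call; for the wrist camera it gives the pose at the moment of the call.
- robot.sign_off(): hands the job in; it is judged then, once.
The state is a dict: "t": time; "qpos": joint angles; "qd": joint speeds; "effort": joint torques, N m; "tool_pos": TCP position; "tool_rot": TCP orientation; "wrist_force": force on the tool from outside, world axes, zero at the start; "wrist_torque": the same for the moment, N m; "gripper_width": finger opening in m; "grasp_force": force on a finger pad.
Only numpy, scipy, OpenCV 4.12 (cv2) and the standard library are available. Lean on these libraries where they do the work, as an engineer would, in place of code of your own. Each camera call takes 0.05 s, during which the arm holds its last target. There are 200 camera calls.

## Task

Get the roller mixer ready after the drive: draw the lock pin out of the travel rack and park it, lying, in the two open notches on the rack's side; then lower the loose roller, without letting it fall, into the slanted open slots at the front of the mixer, gear end by the motor housing, until both axle ends bottom out. Leave the things standing around where they are.

Things in the scene. Friction and masses are not known exactly. Their poses are not given: they have to be found in the camera images.
- mixer: roller mixer, fixed, 185 mm deep (x) by 240 wide, white base 38 mm high; origin under the base's middle on the worktop, x to its back, y to its motor housing (x -29 to 89, y 100 to 146, 112 high; black knob in front). Two 12 mm aluminium side plates at y = 91.5 and -79.5 mm have open slots at the front. Rear roller (82 mm behind the slots' seats, same height) is fixed, as is the hood
- gear_seat (a point): where the gear-end journal's axis lies when bottomed out, in the plate by the motor housing: (-45, 91.5, 88) mm in the mixer's frame, whose axes it has. Slot 16.5 mm wide, leaning 30 degrees from vertical to the front: the axle goes in down and back, along (sin 30, 0, -cos 30). Flared mouth 20 to 40 mm up the slot; come in line with the slot from 65 mm up it
- plain_seat (a point): where the plain-end journal's axis lies when bottomed out, in the other side plate: (-45, -79.5, 88) mm in the mixer's frame, whose axes it has. Slot 12.5 mm wide, leaning and flared as the gear slot. The roller has 3.5 mm of end play each way between the plates
- hood_lip (a point): middle of the lower front edge of the mixer's grey splash hood, (20, 6, 179) mm in the mixer's frame; 197 mm wide, roof at z = 198 mm from there to the back. It is 65 mm behind the seats: a gripper pointing straight down at the slots would strike it, so lean the tool about 30 degrees, its top to the mixer's front (tool along the slots)
- roller: loose roller, 0.18 to 0.37 kg: black rubber body 32 mm diameter, 140 mm long, y along its axis, origin on the axis at the rubber's middle (its centre of mass within a few mm). At +y a grey gear (28 mm diameter, to y = 82) and a 14 mm journal to y = 101; at -y a 10 mm journal to y = -90. Starts stowed in the rack: axis 52 mm above the worktop, at the rack's origin with its axes
- gear_journal (a point): on the roller's axis, middle of the gear-end journal, (0, 91.5, 0) mm in the roller's frame
- plain_journal (a point): on the roller's axis, middle of the plain-end journal, (0, -79.5, 0) mm in the roller's frame
- travel_rack: travel rack, fixed: white base x -42 to 42, y -144 to 111 mm, 14 mm high, origin on the worktop under the stowed roller's middle, z up. Saddles with upright open slots at y = 91.5 and -79.5 (tops z = 73) hold the journals. Two lugs at x = -24 and 24 (10 thick), y = -46 (26 wide), top z = 91, have an 11 mm bore along x for the lock pin, which keeps the roller down
- pin_notch (a point): where the pin's origin lies when parked, (0, -114, 49) mm in the rack's frame, whose axes it has: midway between two posts at x = -20 and 20 mm (10 thick, tops z = 64) with upright open notches 11 mm wide, flared. The parked pin lies along x as in the bore, tab at -x, collar in front of the front post
- lock_pin: lock pin along x, 0.045 kg: 8 mm steel shank, tip at x = 36 mm; collar 15 mm diameter at x = -35 to -31; flat upright black tab at x = -63 to -35, 10 mm thick (y), z = -18 to 16. Origin on its axis, at the lugs' middle. Starts in the bore over the roller, axis at y = -46, z = 74.5 mm of the rack; draw it along -x by 72 mm to clear both lugs
- buffer_a: reagent bottle, 44 mm in diameter, 95 mm high, origin under its middle; bystander
- buffer_b: smaller reagent bottle, 40 mm in diameter, 85 mm high, origin under its middle, beside the travel rack; bystander
- kit_box_1: carton of test kits, 86 by 126 mm, 51 mm high, origin under its middle; bystander
- control_neg: small screw-cap bottle, 30 mm in diameter, 52 mm high, origin under its middle, behind the travel rack; bystander
- dry_block: dry-block heater with a hinged lid, 86 by 110 mm, 107 mm high, fixed, origin under its middle, between travel rack and mixer; two black leads run from its far side, low over the bench, to the back and right

How it is judged:
By the outcome, as a careful person would: the job done as asked, in the order asked, and still so for the second after the job is handed in, with the robot touching nothing.
It also fails if it takes over 62 s, if anything falls off the work surface, if the arm or the gripper's body presses on something with over 40 N, if the wrist force passes 120 N, or if a joint passes its speed limit or range.

## Working session

There is one attempt and no reset: what is moved stays moved. The work goes in short steps, Python scripts to look and compute and a tool call to move; the robot and the scene stay as the last step left them, time stands still between calls to the robot, and variables do not carry over. Pictures are saved under pics/ and viewed, at most 10 in all, crops included, and the job is handed in when it is done.

Besides the shell and the picture viewer there is one more tool, called after "Emit:" as name(argument=value, ...), one argument or row to a line, values as JSON. carry_out: Moves the arm, as the interface text tells. Its arguments: {"type":"object","properties":{"series":{"type":"array","items":{"type":"array","items":{"type":"number"}}}},"required":["series"]}

```bash
mkdir -p pics
cat > h.py <<'E'
import numpy as np, cv2
from plant import robot
def grab(n):
    c=robot.get_calibration(n); p,d=robot.read_camera(n); return c,p,d
def cloud(c,d):
    v,u=np.mgrid[:384,:512]
    P=np.stack([(u-c['cx'])/c['fx']*d,-(v-c['cy'])/c['fy']*d,-d],-1)
    E=np.array(c['extrinsics']); return (P-E[:3,3])@E[:3,:3]
def save(n,p): cv2.imwrite('pics/'+n,p[...,::-1])
E
python3 - <<'E'
from h import *
for n in('top','side'):
    c,p,d=grab(n); print(n,{k:v for k,v in c.items()}); save(n+'.png',cv2.resize(p,(768,576))); np.savez(n,p=p,d=d)
print(robot.get_state())
E
```

```text
top {'fx': 378.63412114706955, 'fy': 378.63412114706955, 'cx': 257.2778096464549, 'cy': 198.6457262777304, 'extrinsics': array([[-0.00527917, -0.99994091, -0.0095029 , -0.07280044],
       [ 0.99420493, -0.00626878,  0.10731848, -0.54006631],
       [-0.10737171, -0.00888127,  0.99417928, -1.02453562],
       [ 0.        ,  0.        ,  0.        ,  1.        ]])}
side {'fx': 408.2866539592479, 'fy': 408.2866539592479, 'cx': 255.13757971716421, 'cy': 196.5433634265289, 'extrinsics': array([[ 0.96515677, -0.26165043,  0.00338548, -0.5475769 ],
       [ 0.16454912,  0.6169347 ,  0.76962014, -0.1480224 ],
       [-0.20346006, -0.74224701,  0.63849305, -1.35072806],
       [ 0.        ,  0.        ,  0.        ,  1.        ]])}
{'t': 0.1, 'qpos': array([-1.40277048e+00,  2.59226080e-01,  1.53595329e+00, -1.62240679e-05,
        1.34800934e+00, -2.02784947e-01]), 'qd': array([-0.00163407, -0.00220493, -0.00324981, -0.00079056,  0.00034241,
       -0.00177785]), 'effort': array([ 1.41151162e-03, -4.38209724e+01, -2.84643996e+01,  7.20222783e-02,
        3.62061337e-02, -4.65878838e-05]), 'tool_pos': array([ 0.19924499, -0.51211841,  0.21793272]), 'tool_rot': array([-3.14002612e+00, -3.05948571e-04,  3.70814147e-01]), 'wrist_force': array([-0.24078461, -0.66949787, -0.6966892 ]), 'wrist_torque': array([-0.06646849,  0.03103798, -0.00113606]), 'grasp_force': 0.0, 'gripper_width': 0.0927910779046002}
```

View pics/top.png

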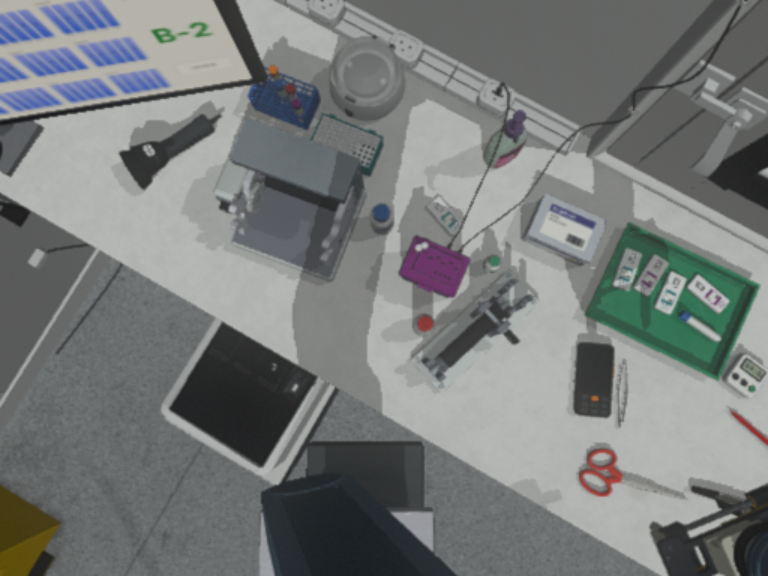

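View pics/side.png

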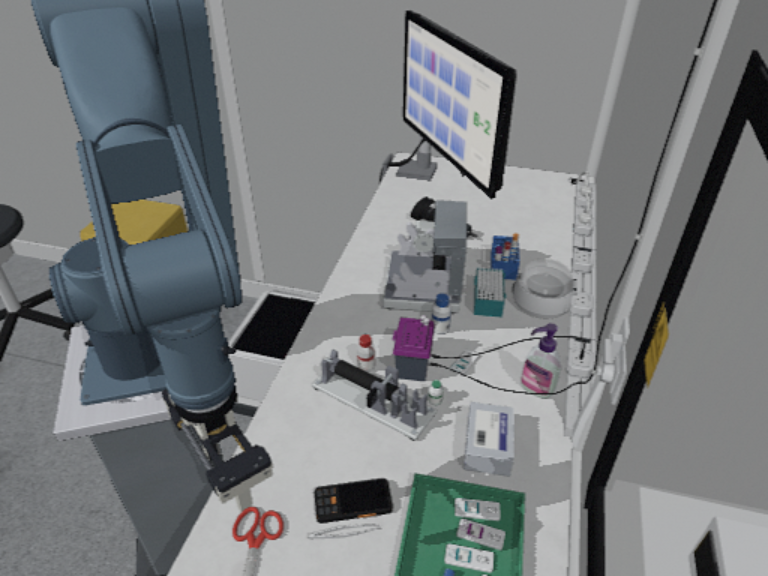

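Top view: the rack runs from (415,375) to (535,290), with its tab at (512,337). The mixer is around (290,210), with its hood edge from (235,165) to (360,200). Next I measure both using depth.

Run:
```python
from h import *
ims=[]
for n in('top','side'):
    z=np.load(n+'.npz'); c=robot.get_calibration(n); W=cloud(c,z['d'])
    tab=W[(z['d']>0)&(abs(W[...,2])<.006)&(abs(W[...,0]-.5)<.25)&(abs(W[...,1])<.4)]
    print(n,'table z',np.median(tab[:,2]),tab[:,2].std(), len(tab), 'zero',(z['d']==0).mean())
    np.save(n+'W',W)
W=np.load('topW.npy');p=np.load('top.npz')['p']
# colour height image crops
hgt=np.clip(W[...,2]*1000/220*255,0,255).astype(np.uint8)
hc=cv2.applyColorMap(hgt,cv2.COLORMAP_JET)
a=p[75:265,140:370,::-1];b=hc[75:265,140:370]
a2=p[180:265,265:365,::-1]; a3=p[75:190,140:255,::-1]
A=cv2.resize(a3,(400,400),interpolation=cv2.INTER_CUBIC);B=cv2.resize(a2,(400,340),interpolation=cv2.INTER_CUBIC);B=cv2.copyMakeBorder(B,0,60,0,0,0)
cv2.imwrite('pics/c1.png',np.hstack([A,B]))
```

```text
top table z 0.00048776202968039067 0.0019622819769273842 26437 zero 0.0040435791015625
side table z 0.0007343723349083831 0.0019801041386062514 12285 zero 0.00421142578125
```

View pics/c1.png

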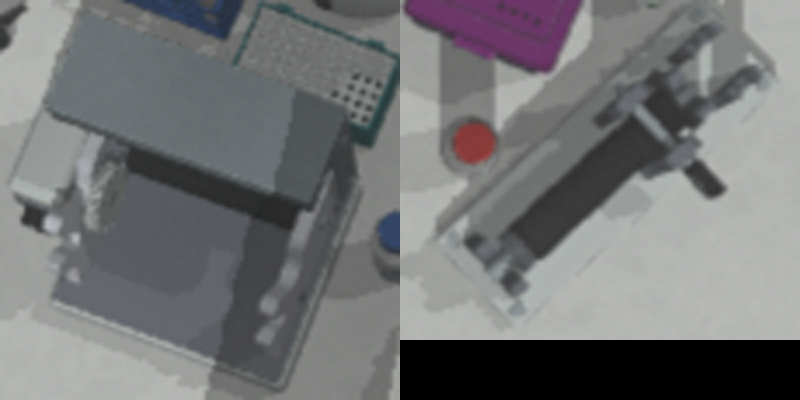

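```bash
cat >> h.py <<'E'
def rect(P):
    (c,s,a)=cv2.minAreaRect((np.asarray(P)*1000).astype(np.float32)); return np.round(c,1),np.round(s,1),round(a,2)
def comp(m,seed):
    n,l=cv2.connectedComponents(m.astype(np.uint8)); return l==l[seed[1],seed[0]]
E
python3 - <<'E'
from h import *
for n in('top','side'):
    W=np.load(n+'W.npy');p=np.load(n+'.npz')['p'].astype(int); X,Y,Z=W[...,0],W[...,1],W[...,2]
    def C(u,v): return W[v,u]
    if n=='top':
        r0=W[227,312]; m0=W[155,193]; print('seeds',r0,m0)
    # rack
    dist=np.hypot(X-r0[0],Y-r0[1])
    dark=(p.max(-1)<75)&(dist<.11)&(Z>.04)&(Z<.075)
    P=W[dark]; c=np.median(P,0); print(n,'roller dark',len(P),c,rect(P[:,:2]))
    base=(Z>.008)&(Z<.02)&(dist<.17)
    k=cv2.morphologyEx(base.astype(np.uint8),cv2.MORPH_OPEN,np.ones((2,2)))
    print(' base',rect(W[k>0][:,:2]),k.sum())
    dm=np.hypot(X-m0[0],Y-m0[1])
    roof=(Z>.190)&(Z<.206)&(dm<.2); roof=cv2.morphologyEx(roof.astype(np.uint8),cv2.MORPH_OPEN,np.ones((2,2)))>0
    print(' roof',roof.sum(),rect(W[roof][:,:2]))
    b=(abs(Z-.038)<.005)&(dm<.2); b=cv2.morphologyEx(b.astype(np.uint8),cv2.MORPH_OPEN,np.ones((2,2)))>0
    print(' mbase',b.sum(),rect(W[b][:,:2]))
    h=(abs(Z-.112)<.006)&(dm<.25)&(p.min(-1)>130); print(' housing',h.sum(),rect(W[h][:,:2]))
    t=(dm<.4)&(Z>.07)&(p[...,2]-p[...,1]>30)&(p[...,0]>80); print(' purple',t.sum(),rect(W[t][:,:2]),W[t][:,2].max())
    r=(dm<.4)&(Z>.05)&(Z<.12)&(p[...,0]-p[...,1]>70)&(p[...,0]-p[...,2]>70); print(' red',r.sum(),rect(W[r][:,:2]))
E
```

```text
seeds [ 0.45885267 -0.22107538  0.06758349] [0.66244387 0.10302857 0.0383539 ]
top roller dark 586 [ 0.46970481 -0.22895317  0.06607994] (array([ 468.7, -221.7]), array([ 62.5, 179.2]), 32.38)
 base (array([ 469.9, -234.6]), array([107.2, 291.9]), 36.36) 1487
 roof 2504 (array([659.6, -20.2]), array([445.8, 188.4]), 38.5)
 mbase 2538 (array([632.3,  -3.4]), array([376.7, 233.1]), 53.46)
 housing 429 (array([674.5,  44.8]), array([382.1,  86.5]), 62.87)
 purple 4073 (array([729.6, 102.9]), array([704.5, 292.7]), 56.05) 1.0758393608372256
 red 61 (array([ 488.9, -143.6]), array([18.7, 21.3]), 0.11)
side roller dark 510 [ 0.46805543 -0.22967161  0.06418317] (array([ 468.3, -239.4]), array([135.9, 168.3]), 73.09)
 base (array([ 455.3, -609.2]), array([923.2, 258.5]), 83.94) 1024
 roof 687 (array([ 587., -290.]), array([1646.9,   84.9]), 65.05)
 mbase 570 (array([ 538.9, -448.3]), array([1308.4,  174.8]), 74.33)
 housing 164 (array([674.5,  41. ]), array([382.2, 103.1]), 79.47)
 purple 1495 (array([721.5, 115.5]), array([731.8, 120.3]), 67.76) 0.4655747148631819
 red 41 (array([ 487.8, -146.1]), array([26.1, 19. ]), 76.01)
```

```bash
cat >> h.py <<'E'
def big(m):
    m=cv2.morphologyEx(m.astype(np.uint8),cv2.MORPH_OPEN,np.ones((3,3)))
    n,l,s,_=cv2.connectedComponentsWithStats(m); return l==1+np.argmax(s[1:,4])
E
python3 - <<'E'
from h import *
n='top'
W=np.load(n+'W.npy');p=np.load(n+'.npz')['p'].astype(int); X,Y,Z=W[...,0],W[...,1],W[...,2]
r0=W[227,312]; m0=W[155,193]
dist=np.hypot(X-r0[0],Y-r0[1]);dm=np.hypot(X-m0[0],Y-m0[1])
def show(t,m):
    P=W[big(m)]; print(t,len(P),rect(P[:,:2]),np.median(P,0).round(4))
show('roller',(p.max(-1)<75)&(dist<.11)&(Z>.04)&(Z<.075))
show('rack',(Z>.007)&(Z<.1)&(dist<.2)&(p.max(-1)>0)&(np.hypot(X-.489,Y+.1436)>.03))
show('roof',(Z>.190)&(Z<.206)&(dm<.2))
show('mbase',(abs(Z-.038)<.005)&(dm<.17))
show('mall',(abs(Z-.118)<.085)&(dm<.17))
show('housing',(abs(Z-.112)<.006)&(dm<.25)&(p.min(-1)>110))
show('purple',(Z>.09)&(Z<.12)&(dist<.25)&(p[...,2]-p[...,1]>30))
# sections of the roller across its axis: line fit
P=W[big((p.max(-1)<75)&(dist<.11)&(Z>.055)&(Z<.075))][:,:2].astype(np.float32)
vx,vy,x,y=cv2.fitLine(P,cv2.DIST_HUBER,0,.001,.001).ravel();print('axis',np.degrees(np.arctan2(vy,vx)),x,y)
E
```

```text
roller 457 (array([ 460.4, -218.8]), array([ 29.7, 112.5]), 41.99) [ 0.4616 -0.2187  0.0663]
rack 2757 (array([ 474.2, -248.1]), array([101.7, 254.6]), 41.89) [ 0.4759 -0.2385  0.0172]
roof 2492 (array([748.1,  68.1]), array([197.5,  75.8]), 69.12) [0.746  0.0678 0.1985]
mbase 2359 (array([666.6,  98.6]), array([201.7, 123.9]), 68.93) [0.6631 0.1022 0.0385]
mall 7120 (array([720. ,  98.2]), array([240. , 224.2]), 69.71) [0.7118 0.09   0.1046]
housing 380 (array([738.7, 192.1]), array([50.2, 65.3]), 68.1) [0.7375 0.1955 0.1122]
purple 470 (array([ 590.6, -167.6]), array([75.2, 48.7]), 65.48) [ 0.5892 -0.1678  0.0938]
axis -48.77669 0.46153575 -0.21881378
```

Top depth gives the rack at about (0.470, -0.230) with yaw +41.9°, and the mixer at about (0.692, 0.083) with yaw -20.9°. I'll fly over the rack for a close look.

Emit:
carry_out(
  series=[
    [0.06, 0, 0, -0.03, -0.12],
    [0.06, 0, 0, -0.03, -0.12],
    [0.06, 0.02, 0, -0.02, -0.12],
    [0.06, 0.045, -0.003, 0, 0],
    [0.06, 0.045, -0.003, 0, 0],
    [0.06, 0.045, -0.003, 0, 0],
    [0.06, 0.045, -0.003, 0, 0],
    [0.06, 0.045, -0.003, 0, 0],
    [0.06, 0.045, -0.003, 0, 0],
    [0.06, 0.03, -0.003, 0, 0],
  ],
)

```text
t: 1.1
tool_pos: [0.4265, -0.2828, 0.2984]
tool_rot: [-3.141, -0.001, 0.732]
wrist_force: [-0.5, -0.0, -0.2]
gripper_width: 0.0598
grasp_force: 0.0
```

Run:
```python
from h import *
s=robot.get_state();print(s['t'],s['tool_pos'],s['tool_rot'],s['qpos'])
c,p,d=grab('wrist');print(c);np.savez('w1',p=p,d=d,E=c['extrinsics'])
save('w1.png',cv2.resize(p,(768,576),interpolation=cv2.INTER_CUBIC))
```

```text
1.1 [ 0.42653891 -0.28275316  0.2983706 ] [-3.14086318e+00 -7.52523792e-04  7.32427218e-01] [-8.04203449e-01  1.46814855e-01  1.48277934e+00  7.78315432e-04
  1.51270182e+00  3.41199221e-02]
{'fx': 297.3186396354542, 'fy': 297.3186396354542, 'cx': 257.9345815383821, 'cy': 192.1229556139532, 'extrinsics': array([[ 0.66960113, -0.74271936, -0.00151053, -0.49349859],
       [ 0.71859763,  0.64836554, -0.25147481, -0.07410244],
       [ 0.18775458,  0.16730236,  0.96786266, -0.50137249],
       [ 0.        ,  0.        ,  0.        ,  1.        ]])}
```

View pics/w1.png

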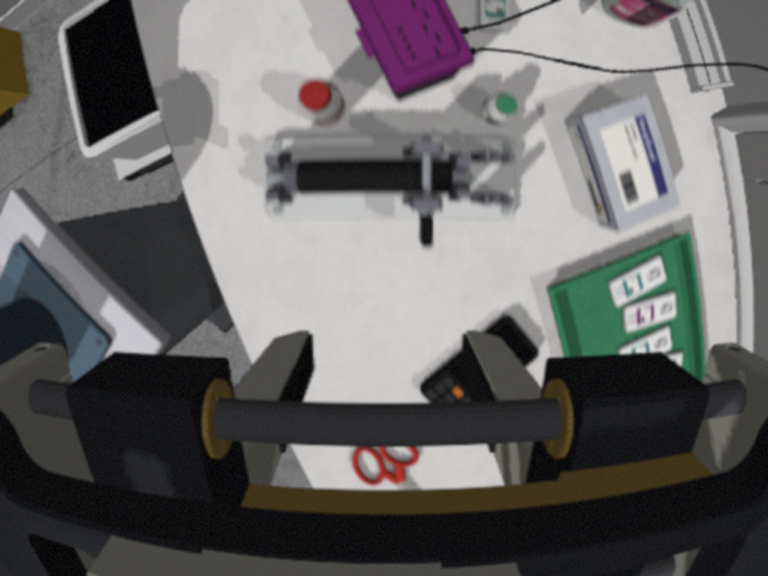

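Wrist view: the rack spans (270..515, 140..215), the tab is at (427,228), and the pin shank is at (427,170). I'll cast rays for these.

```bash
cat >> h.py <<'E'
def fish(uv,c,E,z):  # fisheye pixels -> world on plane z
    uv=np.atleast_2d(uv).astype(float); x=(uv[:,0]-c['cx']);y=(uv[:,1]-c['cy']); r=np.hypot(x,y)+1e-9; th=r/c['fx']
    D=np.stack([np.sin(th)*x/r,-np.sin(th)*y/r,-np.cos(th)],-1)@E[:3,:3]; o=-E[:3,:3].T@E[:3,3]
    return o+D*((z-o[2])/D[:,2])[:,None]
E
python3 - <<'E'
from h import *
f=np.load('w1.npz');p=f['p'].astype(int);E=f['E'];c=robot.get_calibration('wrist')
def blob(m,seed):
    m=comp(m,seed);v,u=np.nonzero(m);return np.stack([u,v],-1)
g=p.max(-1)
print('tab px rows',[ (v,g[v,276:296].tolist()) for v in (145,150,156,160)])
dk=g<60
b=blob(dk,(284,152));print('tab',len(b),b.min(0),b.max(0))
b=b[b[:,1]>139]
print('tab top',fish(b,c,E,.088).mean(0),rect(fish(b,c,E,.088)[:,:2]))
r=blob(dk&(np.arange(512)<278),(230,117));print('roller',len(r),r.min(0),r.max(0))
Q=fish(r,c,E,.052);print(rect(Q[:,:2]))
l=cv2.fitLine(Q[:,:2].astype(np.float32),cv2.DIST_L2,0,.001,.001).ravel();print('axis',np.degrees(np.arctan2(l[1],l[0])),l[2:])
# base corner: bright base edges in the depth
d=f['d'];v,u=np.mgrid[:384,:512];x=u-c['cx'];y=v-c['cy'];rr=np.hypot(x,y)+1e-9;t=np.tan(np.minimum(rr/c['fx'],1.4))
P=np.stack([t*x/rr*d,-t*y/rr*d,-d],-1);W=(P-E[:3,3])@E[:3,:3];np.save('w1W',W)
def hold(m,seed):return W[comp(m,seed)]
m=(W[...,2]>.008)&(W[...,2]<.11)&(v<170)&(v>85);m=cv2.morphologyEx(m.astype(np.uint8),cv2.MORPH_OPEN,np.ones((3,3)))>0
H=hold(m,(230,117));print('rack all',len(H),rect(H[:,:2]))
m=(abs(W[...,2]-.014)<.004)&(v<150)&(v>85)&(u>170)&(u<350);m=big(cv2.morphologyEx(m.astype(np.uint8),cv2.MORPH_CLOSE,np.ones((5,5))));H=W[m];print('base',len(H),rect(H[:,:2]),H.mean(0))
print('tabz',np.percentile(W[b[:,1],b[:,0],2],[10,50,90]))
E
```

```text
tab px rows [(145, [197, 197, 184, 143, 86, 48, 39, 41, 31, 37, 38, 66, 126, 178, 193, 193, 196, 194, 193, 196]), (150, [203, 203, 193, 150, 92, 47, 25, 23, 24, 25, 24, 44, 105, 180, 199, 203, 202, 203, 203, 202]), (156, [203, 202, 188, 143, 87, 48, 27, 20, 24, 24, 26, 48, 111, 176, 198, 201, 198, 200, 200, 200]), (160, [201, 201, 196, 164, 108, 56, 29, 24, 25, 26, 30, 58, 121, 176, 196, 202, 201, 201, 203, 203])]
tab 120 [281 144] [287 162]
tab top [ 0.46535162 -0.28999591  0.088     ] (array([ 465.3, -290.1]), array([23.3,  7.7]), 42.97)
roller 1632 [198  99] [277 129]
(array([ 461.7, -210. ]), array([ 41.7, 110.3]), 41.06)
axis -47.656944 [ 0.46019024 -0.21419975]
rack all 9082 (array([ 471.5, -245.8]), array([101.8, 255.7]), 42.05)
base 1446 (array([ 462. , -188.2]), array([ 37.9, 157.6]), 41.58) [ 0.4675478  -0.1832435   0.01732924]
tabz [0.08948556 0.09142161 0.09259527]
```

Run:
```python
from h import *
a=np.radians(42);o=np.array([.4675,-.2272]);R=np.array([[np.cos(a),-np.sin(a)],[np.sin(a),np.cos(a)]])
for n in('w1','top'):
    W=np.load(n+'W.npy').copy();W[...,:2]=(W[...,:2]-o)@R;W*=1000
    P=W.reshape(-1,3);P=P[(abs(P[:,0])<75)&(abs(P[:,1])<160)&(P[:,2]>5)&(P[:,2]<110)]
    print(n)
    def ext(t,m):
        Q=P[m]; print(' ',t,len(Q),np.percentile(Q,[3,50,97],axis=0).round(1).tolist() if len(Q) else '')
    x,y,z=P.T
    ext('tab',(x<-33)&(abs(y+46)<15)&(z>80))
    ext('lug+',(x>8)&(abs(y+46)<20)&(z>86)); ext('lug-',(x<-8)&(x>-31)&(abs(y+46)<20)&(z>86))
    for yy in(-15,0,15,30,45): ext('ridge%d'%yy,(abs(x)<25)&(abs(y-yy)<7)&(z>64))
    ext('sad+',(abs(y-91.5)<12)&(z>69)&(z<77)&(abs(x)<40)); ext('sad-',(abs(y+79.5)<10)&(z>69)&(z<77)&(abs(x)<40))
    ext('post',(y<-100)&(y>-135)&(z>60)&(z<68)&(abs(x)<40))
    for s in(-1,1): ext('post%d'%s,(y<-100)&(y>-135)&(z>60)&(z<68)&(abs(x-20*s)<14))
    ext('base',(z>10)&(z<18))
```

```text
w1
  tab 189 [[-59.9, -50.4, 83.1], [-46.9, -45.0, 91.1], [-34.0, -40.4, 92.9]]
  lug+ 169 [[18.9, -58.3, 88.6], [23.9, -45.6, 91.5], [29.0, -34.4, 93.0]]
  lug- 150 [[-28.0, -57.5, 88.5], [-24.0, -44.7, 91.3], [-19.2, -33.5, 93.1]]
  ridge-15 173 [[-11.4, -21.2, 64.8], [-0.5, -15.9, 68.1], [10.2, -9.3, 70.2]]
  ridge0 196 [[-11.4, -6.6, 64.4], [-0.5, 0.0, 67.9], [10.5, 6.7, 70.6]]
  ridge15 189 [[-11.3, 8.1, 64.3], [-0.4, 14.7, 67.8], [10.4, 21.4, 69.9]]
  ridge30 174 [[-11.1, 23.9, 64.5], [-0.2, 30.0, 68.0], [10.6, 36.1, 70.2]]
  ridge45 176 [[-10.9, 38.7, 64.3], [0.2, 44.6, 68.2], [11.9, 51.1, 70.3]]
  sad+ 128 [[-21.4, 85.4, 69.5], [-0.4, 90.4, 72.9], [20.4, 96.4, 74.9]]
  sad- 130 [[-18.2, -84.9, 69.8], [-10.3, -79.1, 72.8], [17.8, -73.1, 74.6]]
  post 131 [[-25.2, -126.6, 60.8], [15.8, -121.6, 64.6], [24.4, -100.4, 66.3]]
  post-1 65 [[-25.7, -126.4, 60.8], [-20.8, -121.9, 64.5], [-16.1, -100.8, 66.6]]
  post1 66 [[15.9, -126.7, 60.9], [20.2, -106.3, 64.7], [24.5, -100.1, 66.2]]
  base 4529 [[-40.4, -138.1, 13.4], [3.8, -11.8, 15.3], [40.2, 96.4, 17.1]]
top
  tab 47 [[-59.4, -5
[... 333 characters left out ...]
], [10.5, 6.8, 70.1]]
  ridge15 43 [[-9.4, 8.6, 64.2], [1.4, 15.6, 67.5], [11.6, 21.9, 70.4]]
  ridge30 41 [[-8.9, 23.7, 64.2], [0.6, 30.9, 67.0], [11.2, 36.6, 71.4]]
  ridge45 41 [[-9.6, 38.6, 64.8], [0.1, 44.5, 66.7], [9.5, 51.1, 69.4]]
  sad+ 30 [[-19.8, 83.0, 69.8], [12.4, 87.8, 72.5], [20.8, 92.7, 76.1]]
  sad- 32 [[-19.0, -88.6, 69.3], [-9.5, -83.2, 71.4], [18.6, -77.2, 74.4]]
  post 35 [[-25.3, -130.3, 61.0], [-15.9, -124.8, 63.9], [24.4, -104.4, 66.9]]
  post-1 18 [[-25.5, -130.4, 60.6], [-20.1, -125.5, 63.9], [-16.1, -104.7, 67.3]]
  post1 17 [[15.5, -128.9, 61.5], [19.8, -107.9, 63.6], [24.5, -104.3, 66.4]]
  base 1475 [[-40.4, -142.2, 10.9], [8.8, -5.0, 14.4], [40.7, 103.1, 17.6]]
```

Emit:
carry_out(
  series=[
    [0.06, 0.019, 0.032, 0, 0.006],
    [0.06, 0, 0, 0.048, 0],
    [0.06, 0, 0, 0.048, 0],
    [0.06, 0, 0, 0.048, 0],
    [0.06, 0, 0, 0.03, 0],
    [0.06, 0, 0, 0, 0],
    [0.06, 0, 0, 0, 0],
  ],
)

```text
t: 1.85
tool_pos: [0.4606, -0.2966, 0.1249]
tool_rot: [-3.141, 0.0, 0.725]
wrist_force: [0.2, -1.3, 1.1]
gripper_width: 0.0602
grasp_force: 0.0
```

```bash
cat >> h.py <<'E'
def st():
    s=robot.get_state(); print(round(s['t'],2),s['tool_pos'].round(4),s['tool_rot'].round(4),'q',s['qpos'].round(3),'F',s['wrist_force'].round(1),'T',s['wrist_torque'].round(2),'w',round(s['gripper_width'],4),s['grasp_force'].round(1))
    return s
E
python3 - <<'E'
from h import *
st()
E
```

```text
Traceback (most recent call last):
  File "h.py", line 22, in st
    s=robot.get_state(); print(round(s['t'],2),s['tool_pos'].round(4),s['tool_rot'].round(4),'q',s['qpos'].round(3),'F',s['wrist_force'].round(1),'T',s['wrist_torque'].round(2),'w',round(s['gripper_width'],4),s['grasp_force'].round(1))
                                                                                                                                                                                                                 ^^^^^^^^^^^^^^^^^^^^^^
AttributeError: 'float' object has no attribute 'round'
```

Emit:
carry_out(
  series=[
    [0.06, 0.003, -0.0007, 0.035, 0],
    [0.06, 0, 0, 0.034, 0],
    [0.06, 0, 0, 0, 0],
    [0.06, 0, 0, 0, 0],
    [0.06, 0, 0, 0, 0],
  ],
)

```text
t: 2.35
tool_pos: [0.464, -0.2955, 0.0585]
tool_rot: [3.137, -0.0, 0.725]
wrist_force: [0.3, -0.3, -0.5]
gripper_width: 0.0602
grasp_force: 0.0
```

```bash
sed -i "s/,s\['grasp_force'\].round(1))/,round(float(s['grasp_force']),1))/" h.py
python3 - <<'E'
from h import *
st()
c,p,d=grab('wrist');save('w2.png',p[100:340,100:420]);st()
E
```

```text
2.35 [ 0.464  -0.2955  0.0585] [ 3.1368e+00 -4.0000e-04  7.2480e-01] q [-0.77   0.415  1.742 -0.     0.981  0.076] F [ 0.3 -0.3 -0.5] T [-0.05 -0.06  0.03] w 0.0602 0.0
2.4 [ 0.4639 -0.2954  0.0583] [ 3.1369e+00 -4.0000e-04  7.2480e-01] q [-0.77   0.415  1.742  0.     0.98   0.076] F [-0.4  0.5  0. ] T [-0.07 -0.05  0.03] w 0.0598 0.0
```

View pics/w2.png

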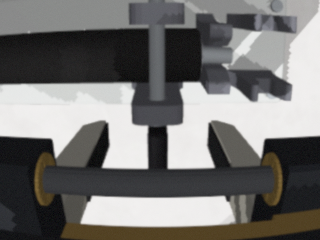

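The fingers straddle the tab, which is centred at crop (158,145). Closing.

Emit:
carry_out(
  series=[
    [0.0, 0, 0, 0, 0],
    [0.0, 0, 0, 0, 0],
    [0.0, 0, 0, 0, 0],
    [0.0, 0, 0, 0, 0],
    [0, 0, 0, 0, 0],
    [0, 0, 0, 0, 0],
  ],
)

```text
t: 3.0
tool_pos: [0.4623, -0.2938, 0.0556]
tool_rot: [-3.141, -0.0, 0.725]
wrist_force: [-1.1, -0.0, 0.4]
gripper_width: 0.0165
grasp_force: 0.0
```

Run:
```python
from h import *
st()
```

```text
3.0 [ 0.4623 -0.2938  0.0556] [-3.1414 -0.      0.7248] q [-0.77   0.418  1.745  0.     0.979  0.076] F [-1.1 -0.   0.4] T [ 0.01  0.02 -0.  ] w 0.0165 0.0
```

Emit:
carry_out(
  series=[
    [0, 0, 0.0015, 0, 0],
    [0, 0, 0, 0, 0],
    [0, 0, 0, 0, 0],
    [0, 0, 0, 0, 0],
  ],
)

```text
t: 3.4
tool_pos: [0.4633, -0.295, 0.0556]
tool_rot: [-3.141, 0.0, 0.725]
wrist_force: [-0.7, 0.2, -0.5]
gripper_width: 0.0098
grasp_force: 30.0
```

Run:
```python
from h import *
st()
```

```text
3.4 [ 0.4633 -0.295   0.0556] [-3.1414  0.      0.7248] q [-0.77   0.42   1.742  0.     0.98   0.076] F [-0.7  0.2 -0.5] T [-0.05  0.01  0.02] w 0.0098 30.0
```

Emit:
carry_out(
  series=[
    [0, -0.02, 0, 0, 0],
    [0, -0.02, 0, 0, 0],
    [0, -0.02, 0, 0, 0],
    [0, -0.018, 0, 0, 0],
    [0, 0, 0, 0, 0],
    [0, 0, 0, 0, 0],
    [0, 0, 0, 0, 0],
    [0, 0, 0, 0, 0],
  ],
)

```text
t: 4.2
tool_pos: [0.4055, -0.3461, 0.0556]
tool_rot: [-3.141, -0.0, 0.726]
wrist_force: [0.8, -0.2, -0.7]
gripper_width: 0.0097
grasp_force: 30.0
```

Run:
```python
from h import *
st()
c,p,d=grab('wrist');save('w3.png',p[60:340,100:440]);np.savez('w3',p=p,d=d,E=c['extrinsics'])
```

```text
4.2 [ 0.4055 -0.3461  0.0556] [-3.1415e+00 -2.0000e-04  7.2570e-01] q [-0.916  0.396  1.782  0.     0.964 -0.071] F [ 0.8 -0.2 -0.7] T [-0.05  0.   -0.05] w 0.0097 30.0
```

View pics/w3.png

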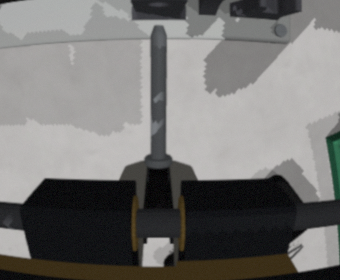

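The pin is out, straight, with its tip clear of the lugs. Moving over to the notches.

Emit:
carry_out(
  series=[
    [0, 0, 0.02, -0.012, 0],
    [0, 0, 0.024, 0, 0],
    [0, 0, 0.024, 0, 0],
    [0, 0.02, 0, 0, 0],
    [0, 0.02, 0, 0, 0],
    [0, 0.02, 0, 0, 0],
    [0, 0.017, 0, 0, 0],
    [0, 0, 0, 0, 0],
    [0, 0, 0, 0, 0],
    [0, 0, 0, 0, 0],
  ],
)

```text
t: 5.25
tool_pos: [0.5072, -0.347, 0.0676]
tool_rot: [-3.141, 0.0, 0.725]
wrist_force: [0.2, -0.5, 0.3]
gripper_width: 0.01
grasp_force: 30.0
```

Run:
```python
from h import *
st()
c,p,d=grab('wrist');save('w4.png',cv2.resize(p[60:340,100:440],None,fx=1.7,fy=1.7));np.savez('w4',p=p,d=d,E=c['extrinsics'])
```

```text
5.25 [ 0.5072 -0.347   0.0676] [-3.1415e+00  4.0000e-04  7.2460e-01] q [-0.781  0.504  1.561 -0.     1.077  0.065] F [ 0.2 -0.5  0.3] T [-0.01 -0.03 -0.08] w 0.01 30.0
```

View pics/w4.png

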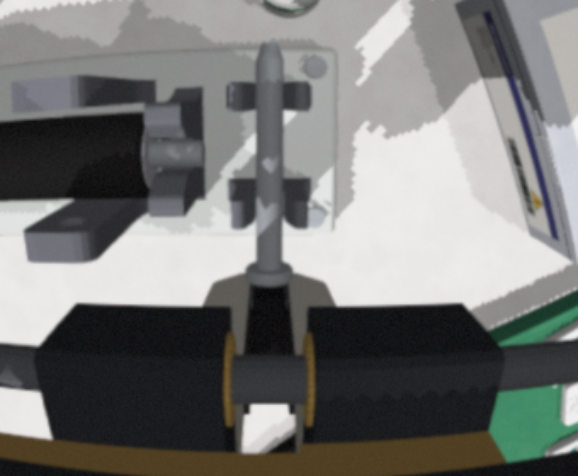

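The pin is centred over both posts (pin at 270, posts at 269). Lowering.

Emit:
carry_out(
  series=[
    [0, 0.0015, 0, 0.012, 0],
    [0, 0, 0, 0.012, 0],
    [0, 0, 0, 0.007, 0],
    [0, 0, 0, 0.005, 0],
    [0, 0, 0, 0, 0],
    [0, 0, 0, 0, 0],
    [0, 0, 0, 0, 0],
  ],
)

```text
t: 6.0
tool_pos: [0.509, -0.3458, 0.0319]
tool_rot: [3.141, -0.0, 0.725]
wrist_force: [-0.3, -0.8, 0.1]
gripper_width: 0.01
grasp_force: 30.0
```

Run:
```python
from h import *
st()
```

```text
6.0 [ 0.509  -0.3458  0.0319] [ 3.141  -0.      0.7248] q [-0.778  0.547  1.59  -0.     1.004  0.068] F [-0.3 -0.8  0.1] T [-0.05 -0.02 -0.02] w 0.01 30.0
```

Emit:
carry_out(
  series=[
    [0, 0, 0, 0.002, 0],
    [0, 0, 0, 0, 0],
    [0, 0, 0, 0.001, 0],
    [0, 0, 0, 0, 0],
    [0, 0, 0, 0, 0],
    [0, 0, 0, 0, 0],
  ],
)

```text
t: 6.6
tool_pos: [0.5092, -0.3459, 0.0298]
tool_rot: [3.14, -0.0, 0.725]
wrist_force: [-1.7, 1.1, 5.4]
gripper_width: 0.0096
grasp_force: 30.0
```

Run:
```python
from h import *
st()
```

```text
6.6 [ 0.5092 -0.3459  0.0298] [ 3.1401e+00 -1.0000e-04  7.2490e-01] q [-0.778  0.55   1.592  0.     0.999  0.068] F [-1.7  1.1  5.4] T [ 0.24  0.   -0.01] w 0.0096 30.0
```

Contact is at the expected depth. Release and rise.

Emit:
carry_out(
  series=[
    [0.04, 0, 0, 0, 0],
    [0.04, 0, 0, 0, 0],
    [0.04, 0, 0, 0, 0],
    [0.04, 0, 0, 0, 0],
    [0.04, 0, 0, -0.02, 0],
    [0.04, 0, 0, -0.04, 0],
    [0.06, 0, 0, -0.05, 0],
    [0.06, 0, 0, -0.05, 0],
    [0.06, -0.02, 0, -0.05, -0.14],
    [0.06, 0, 0, 0, -0.14],
  ],
)

```text
t: 7.6
tool_pos: [0.4965, -0.3615, 0.2433]
tool_rot: [3.128, 0.004, 1.01]
wrist_force: [0.4, -0.9, 0.3]
gripper_width: 0.06
grasp_force: 0.0
```

Run:
```python
from h import *
st()
c,p,d=grab('wrist');np.savez('w5',p=p,d=d,E=c['extrinsics']); st()
save('w5.png',p)
```

```text
7.6 [ 0.4965 -0.3615  0.2433] [3.1285 0.0043 1.0096] q [-8.100e-01  3.520e-01  1.345e+00 -1.000e-03  1.431e+00 -2.490e-01] F [ 0.4 -0.9  0.3] T [-0.1  -0.05  0.09] w 0.06 0.0
7.65 [ 0.4959 -0.3599  0.2397] [3.1335e+00 2.4000e-03 1.0166e+00] q [-0.81   0.354  1.35  -0.     1.429 -0.255] F [-0.3 -0.5 -0.5] T [-0.06 -0.07  0.04] w 0.0598 0.0
```

View pics/w5.png

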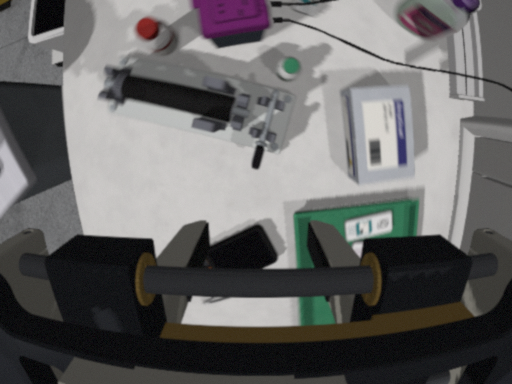

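The pin lies parked in both notches at (265,130). Now to the roller.

Emit:
carry_out(
  series=[
    [0.06, 0.033, -0.03, 0, 0],
    [0.06, 0.033, -0.03, 0, 0],
    [0.06, 0.032, -0.031, 0, 0],
    [0.06, 0, 0, 0, -0.145],
    [0.06, 0, 0, 0, -0.145],
    [0.06, 0, 0, 0, -0.145],
    [0.06, 0, 0, 0, -0.145],
    [0.06, 0, 0, 0, -0.145],
    [0.06, 0, 0, 0, -0.145],
    [0.06, 0, 0, 0, -0.145],
  ],
)

```text
t: 8.65
tool_pos: [0.4702, -0.2257, 0.2338]
tool_rot: [-3.141, -0.002, 2.023]
wrist_force: [-0.8, 1.0, -0.0]
gripper_width: 0.0601
grasp_force: 0.0
```

Emit:
carry_out(
  series=[
    [0.06, 0, 0, 0.02, -0.14],
    [0.06, 0, 0, 0.02, -0.12],
    [0.06, 0, 0, 0.02, 0],
    [0.06, 0, 0, 0, 0],
    [0.06, 0, 0, 0, 0],
    [0.06, 0, 0, 0, 0],
    [0.06, 0, 0, 0, 0],
  ],
)

```text
t: 9.35
tool_pos: [0.4712, -0.2267, 0.1761]
tool_rot: [3.141, 0.002, 2.279]
wrist_force: [-0.2, -0.4, -0.1]
gripper_width: 0.0598
grasp_force: 0.0
```

Run:
```python
from h import *
st()
```

```text
9.35 [ 0.4712 -0.2267  0.1761] [3.1412e+00 1.7000e-03 2.2792e+00] q [-0.662  0.242  1.665  0.     1.232 -1.37 ] F [-0.2 -0.4 -0.1] T [-0.   -0.14 -0.04] w 0.0598 0.0
```

Emit:
carry_out(
  series=[
    [0.06, 0, -0.0022, 0.045, -0.016],
    [0.06, 0, 0, 0.045, 0],
    [0.06, 0, 0, 0.03, 0],
    [0.06, 0, 0, 0.02, 0],
    [0.06, 0, 0, 0, 0],
    [0.06, 0, 0, 0, 0],
    [0.06, 0, 0, 0, 0],
    [0.06, 0, 0, 0, 0],
  ],
)

```text
t: 10.15
tool_pos: [0.47, -0.2286, 0.0367]
tool_rot: [3.141, 0.003, 2.296]
wrist_force: [-0.4, -0.5, 0.4]
gripper_width: 0.06
grasp_force: 0.0
```

Run:
```python
from h import *
st()
```

```text
10.15 [ 0.47   -0.2286  0.0367] [3.1410e+00 3.1000e-03 2.2958e+00] q [-0.666  0.405  1.827  0.     0.906 -1.391] F [-0.4 -0.5  0.4] T [ 0.05 -0.15  0.03] w 0.06 0.0
```

Emit:
carry_out(
  series=[
    [0.02, 0, 0, 0, 0],
    [0.02, 0, 0, 0, 0],
    [0.02, 0, 0, 0, 0],
    [0.02, 0, 0, 0, 0],
    [0.02, 0, 0, 0, 0],
    [0.02, 0, 0, 0, 0],
  ],
)

```text
t: 10.75
tool_pos: [0.4687, -0.2281, 0.0352]
tool_rot: [-3.141, -0.0, 2.296]
wrist_force: [-3.6, -2.8, 2.5]
gripper_width: 0.0311
grasp_force: 30.0
```

Run:
```python
from h import *
st()
```

```text
10.75 [ 0.4687 -0.2281  0.0352] [-3.141 -0.     2.296] q [-6.670e-01  4.070e-01  1.829e+00 -1.000e-03  9.050e-01 -1.391e+00] F [-3.6 -2.8  2.5] T [-0.29  0.33  0.05] w 0.0311 30.0
```

Emit:
carry_out(
  series=[
    [0.02, 0, 0, -0.008, 0],
    [0.02, 0, 0, -0.015, 0],
    [0.02, 0, 0, -0.025, 0],
    [0.02, 0, 0, -0.03, 0],
    [0.02, 0, 0, -0.04, 0],
    [0.02, 0, 0, -0.04, 0],
    [0.02, 0, 0, -0.04, 0],
    [0.02, 0, 0, 0, 0],
    [0.02, 0, 0, 0, 0],
    [0.02, 0, 0, 0, 0],
  ],
)

```text
t: 11.75
tool_pos: [0.468, -0.2268, 0.2311]
tool_rot: [-3.141, -0.004, 2.296]
wrist_force: [-0.2, 0.3, -4.0]
gripper_width: 0.0313
grasp_force: 30.0
```

Run:
```python
from h import *
st()
```

```text
11.75 [ 0.468  -0.2268  0.2311] [-3.1412 -0.0038  2.2958] q [-0.666  0.199  1.582  0.     1.365 -1.391] F [-0.2  0.3 -4. ] T [-0.03 -0.15 -0.  ] w 0.0313 30.0
```

The roller is lifted. To tilt the tool I must push it against the arm's reach limit, since rows only turn about tool z. I'll check the arm geometry and free space for that.

Run:
```python
from h import *
D=[([.1992,-.5121,.2179],[-1.4028,.2592,1.536,1.348]),([.4265,-.2828,.2984],[-.8042,.1468,1.4828,1.5127]),([.464,-.2955,.0585],[-.77,.415,1.742,.981]),([.5072,-.347,.0676],[-.781,.504,1.561,1.077]),([.509,-.3458,.0319],[-.778,.547,1.59,1.004]),([.4965,-.3615,.2433],[-.81,.352,1.345,1.431]),([.4687,-.2281,.0352],[-.667,.407,1.829,.905]),([.468,-.2268,.2311],[-.666,.199,1.582,1.365])]
A=[];b=[]
for p,q in D:
    h=np.array([np.cos(q[0]),np.sin(q[0])]); r=h@p[:2]; lat=-h[1]*p[0]+h[0]*p[1]
    s=q[1]+q[2]; A+=[[1,0,np.sin(q[1]),np.sin(s),np.cos(s)],[0,1,np.cos(q[1]),np.cos(s),-np.sin(s)]]; b+=[r,p[2]]
    print(round(lat,4),round(r,3),q[1]+q[2]+q[3])
x,res,_,_=np.linalg.lstsq(np.array(A),np.array(b),rcond=None);print(x,np.abs(np.array(A)@x-b).max())
W=np.load('topW.npy').reshape(-1,3)
a=-.365;h=np.array([np.cos(a),np.sin(a)]);n=np.array([-h[1],h[0]])
r=W[:,:2]@h;l=W[:,:2]@n
for r0 in np.arange(.45,1.2,.05):
    m=(abs(r-r0)<.025)&(l>-.03)&(l<.26)&(W[:,2]<1); print(round(r0,2),m.sum(),np.percentile(W[m,2],99.5).round(3) if m.sum() else '')
```

```text
0.1108 0.538 3.1432
0.111 0.5 3.1422999999999996
0.1109 0.539 3.138
0.1106 0.605 3.142
0.1109 0.605 3.141
0.1104 0.604 3.128
0.1107 0.509 3.141
0.1108 0.508 3.146
[-0.00180275 -0.15043751  0.54734291  0.42639073  0.06739052] 0.0027406842008660393
0.45 1843 0.073
0.5 1827 0.088
0.55 1943 0.132
0.6 1973 0.127
0.65 1899 0.201
0.7 1775 0.201
0.75 1686 0.078
0.8 1673 0.113
0.85 2105 0.178
0.9 1537 0.178
0.95 1815 0.123
1.0 6040 0.33
1.05 660 0.177
1.1 0 
1.15 0
```

The reach limit at z≈0.5 lies near radius 0.71, which is free space. I'll go there at azimuth -20.9° with the closing line radial.

Emit:
carry_out(
  series=[
    [0.02, -0.014, 0.03, -0.034, 0],
    [0.02, -0.014, 0.03, -0.034, 0],
    [0.02, -0.014, 0.03, -0.034, 0],
    [0.02, -0.014, 0.03, -0.034, 0],
    [0.02, -0.014, 0.03, -0.034, 0],
    [0.02, -0.014, 0.03, -0.034, 0],
    [0.02, -0.013, 0.03, -0.034, 0],
    [0.02, 0, 0, 0, 0.136],
    [0.02, 0, 0, 0, 0.136],
    [0.02, 0, 0, 0, 0.136],
  ],
)

```text
t: 12.75
tool_pos: [0.6858, -0.1641, 0.4604]
tool_rot: [-3.137, -0.004, 1.883]
wrist_force: [0.1, -0.8, -2.8]
gripper_width: 0.0315
grasp_force: 30.0
```

Emit:
carry_out(
  series=[
    [0.02, 0, 0, 0, 0.136],
    [0.02, 0, 0, 0, 0.136],
    [0.02, 0, 0, 0, 0.136],
    [0.02, 0, 0, 0, 0.136],
    [0.02, 0, 0, 0, 0.136],
    [0.02, 0, 0, 0, 0],
    [0.02, 0, 0, 0, 0],
    [0.02, 0, 0, 0, 0],
  ],
)

```text
t: 13.55
tool_pos: [0.6849, -0.1641, 0.4632]
tool_rot: [-3.14, -0.0, 1.21]
wrist_force: [0.4, 0.2, -4.2]
gripper_width: 0.031
grasp_force: 30.0
```

Run:
```python
from h import *
st()
```

```text
13.55 [ 0.6849 -0.1641  0.4632] [-3.1396e+00 -1.0000e-04  1.2105e+00] q [-0.393  0.594  0.441  0.     2.108 -0.033] F [ 0.4  0.2 -4.2] T [-0.08 -0.05  0.  ] w 0.031 30.0
```

Emit:
carry_out(
  series=[
    [0.02, 0.018, 0, 0, 0],
    [0.02, 0, 0.03, 0, 0],
    [0.02, 0, 0.03, 0, 0],
    [0.02, 0, 0.03, 0, 0],
    [0.02, 0, 0, 0, 0],
    [0.02, 0, 0, 0, 0],
    [0.02, 0, 0, 0, 0],
  ],
)

```text
t: 14.25
tool_pos: [0.7473, -0.1725, 0.4443]
tool_rot: [3.111, -0.004, 1.208]
wrist_force: [-0.3, 0.8, -2.9]
gripper_width: 0.0312
grasp_force: 30.0
```

Run:
```python
from h import *
st()
```

```text
14.25 [ 0.7473 -0.1725  0.4443] [ 3.1107 -0.004   1.2082] q [-0.374  0.757  0.187  0.005  2.166 -0.008] F [-0.3  0.8 -2.9] T [-0.01 -0.03  0.01] w 0.0312 30.0
```

Pushing at the limit does tilt the tool the right way (1.9° so far). I'll push outward and up, normal to the reach sphere.

Emit:
carry_out(
  series=[
    [0.02, 0, 0.03, -0.03, 0],
    [0.02, 0, 0.03, -0.03, 0],
    [0.02, 0, 0.03, -0.03, 0],
    [0.02, 0, 0, 0, 0],
    [0.02, 0, 0, 0, 0],
  ],
)

```text
t: 14.75
tool_pos: [0.7512, -0.1857, 0.4741]
tool_rot: [3.031, -0.014, 1.208]
wrist_force: [0.0, 0.2, -3.8]
gripper_width: 0.0312
grasp_force: 30.0
```

Run:
```python
from h import *
st()
```

```text
14.75 [ 0.7512 -0.1857  0.4741] [ 3.0311 -0.0141  1.2082] q [-0.394  0.719  0.188  0.021  2.124 -0.019] F [ 0.   0.2 -3.8] T [ 0.01  0.06 -0.01] w 0.0312 30.0
```

Emit:
carry_out(
  series=[
    [0.02, 0.012, 0.03, -0.03, 0],
    [0.02, 0.01, 0.03, -0.03, 0],
    [0.02, 0.008, 0.03, -0.03, 0],
    [0.02, 0.005, 0.03, -0.03, 0],
    [0.02, 0.005, 0.03, -0.03, 0],
    [0.02, 0, 0, 0, 0],
    [0.02, 0, 0, 0, 0],
  ],
)

```text
t: 15.45
tool_pos: [0.7602, -0.1684, 0.5333]
tool_rot: [2.894, -0.033, 1.212]
wrist_force: [0.5, 0.5, -3.3]
gripper_width: 0.0313
grasp_force: 30.0
```

Run:
```python
from h import *
st()
```

```text
15.45 [ 0.7602 -0.1684  0.5333] [ 2.8935 -0.0331  1.2118] q [-0.378  0.648  0.188  0.042  2.058  0.009] F [ 0.5  0.5 -3.3] T [-0.03  0.23  0.  ] w 0.0313 30.0
```

The tilt heading follows the TCP's azimuth from the base axis (-13° at present), so I'll do the rest of the tilt at about -28° azimuth to cancel the sideways part.

Emit:
carry_out(
  series=[
    [0.02, -0.0345, -0.004, -0.002, 0],
    [0.02, -0.0345, -0.004, -0.002, 0],
    [0.02, -0.0345, -0.004, -0.002, 0],
    [0.02, -0.0345, -0.004, -0.002, 0],
    [0.02, -0.0345, -0.004, -0.002, 0],
    [0.02, -0.0345, -0.004, -0.002, 0],
    [0.02, 0, 0, 0, 0],
    [0.02, 0, 0, 0, 0],
  ],
)

```text
t: 16.25
tool_pos: [0.663, -0.3545, 0.5299]
tool_rot: [2.897, -0.034, 1.21]
wrist_force: [0.3, -0.5, -3.4]
gripper_width: 0.0309
grasp_force: 30.0
```

Emit:
carry_out(
  series=[
    [0.02, -0.0035, 0.04, -0.02, 0],
    [0.02, -0.0035, 0.04, -0.02, 0],
    [0.02, -0.0035, 0.04, -0.02, 0],
    [0.02, -0.0035, 0.04, -0.02, 0],
    [0.02, -0.0035, 0.04, -0.02, 0],
    [0.02, 0, 0, 0, 0],
    [0.02, 0, 0, 0, 0],
  ],
)

```text
t: 16.95
tool_pos: [0.7097, -0.3741, 0.5717]
tool_rot: [2.753, -0.018, 1.208]
wrist_force: [-0.1, 0.1, -2.2]
gripper_width: 0.0313
grasp_force: 30.0
```

```bash
cat >> h.py <<'E'
from scipy.spatial.transform import Rotation as Ro
def tr(s):
    R=Ro.from_euler('xyz',s['tool_rot']).as_matrix(); z=R[:,2]
    print('tilt',np.degrees(np.arccos(-z[2])).round(2),'head',np.degrees(np.arctan2(z[1],z[0])).round(2),'toolx head',np.degrees(np.arctan2(R[1,0],R[0,0])).round(2),'elev',np.degrees(np.arcsin(R[2,0])).round(2),'az',np.degrees(np.arctan2(s['tool_pos'][1],s['tool_pos'][0])).round(1)); return R
E
python3 - <<'E'
from h import *
tr(st())
E
```

```text
16.95 [ 0.7097 -0.3741  0.5717] [ 2.753  -0.0183  1.2076] q [-0.687  0.615  0.187  0.149  1.97  -0.237] F [-0.1  0.1 -2.2] T [ 0.08  0.33 -0.04] w 0.0313 30.0
tilt 22.29 head -18.25 toolx head 69.19 elev 1.05 az -27.8
```

Emit:
carry_out(
  series=[
    [0.02, -0.015, 0.04, -0.02, 0],
    [0.02, -0.012, 0.04, -0.02, 0],
    [0.02, -0.01, 0.04, -0.02, 0],
    [0.02, -0.008, 0.04, -0.02, 0],
    [0.02, -0.005, 0.04, -0.02, 0],
    [0.02, 0, 0, 0, 0],
    [0.02, 0, 0, 0, 0],
  ],
)

```text
t: 17.65
tool_pos: [0.7196, -0.4105, 0.6201]
tool_rot: [2.597, -0.001, 1.199]
wrist_force: [-0.1, -0.8, -3.5]
gripper_width: 0.0311
grasp_force: 30.0
```

Run:
```python
from h import *
tr(st())
```

```text
17.65 [ 0.7196 -0.4105  0.6201] [ 2.5968e+00 -1.0000e-03  1.1986e+00] q [-0.736  0.579  0.188  0.194  1.855 -0.259] F [-0.1 -0.8 -3.5] T [0.17 0.42 0.04] w 0.0311 30.0
tilt 31.21 head -21.23 toolx head 68.68 elev 0.06 az -29.7
```

The tilt is now 31.2°, heading -21.2°, roller axis level. Moving toward the mixer front.

Emit:
carry_out(
  series=[
    [0.02, 0.02, -0.03, 0.004, 0],
    [0.02, 0.03, -0.03, 0.004, 0],
    [0.02, 0.03, -0.03, 0.004, 0],
    [0.02, 0.03, -0.03, 0.004, 0],
    [0.02, 0.03, -0.03, 0.004, 0],
    [0.02, 0.03, -0.03, 0.004, 0],
    [0.02, 0.03, -0.03, 0.004, 0],
    [0.02, 0.03, -0.03, 0.004, 0],
    [0.02, 0.03, -0.03, 0.004, 0],
    [0.02, 0.03, -0.03, 0.004, 0],
  ],
)

```text
t: 18.65
tool_pos: [0.6092, -0.0598, 0.4349]
tool_rot: [2.598, -0.002, 1.199]
wrist_force: [0.1, -0.5, -3.7]
gripper_width: 0.0314
grasp_force: 30.0
```

Emit:
carry_out(
  series=[
    [0.02, 0.03, -0.03, 0.004, 0],
    [0.02, 0.03, -0.03, 0.004, 0],
    [0.02, 0.03, -0.03, 0.004, 0],
    [0.02, 0.03, -0.03, 0.004, 0],
    [0.02, 0, 0, 0, 0],
    [0.02, 0, 0, 0, 0],
    [0.02, 0, 0, 0, 0],
    [0.02, 0, 0, 0, 0],
  ],
)

```text
t: 19.45
tool_pos: [0.5667, 0.0834, 0.3614]
tool_rot: [2.596, -0.002, 1.197]
wrist_force: [-0.1, -0.7, -3.0]
gripper_width: 0.0313
grasp_force: 30.0
```

Run:
```python
from h import *
s=st();tr(s)
c,p,d=grab('wrist');np.savez('w6',p=p,d=d,E=c['extrinsics'],tp=s['tool_pos'],trt=s['tool_rot'])
save('w6.png',cv2.resize(p,(768,576)))
c2,p2,d2=grab('top');np.savez('top2',p=p2,d=d2)
```

```text
19.45 [0.5667 0.0834 0.3614] [ 2.5962e+00 -2.4000e-03  1.1967e+00] q [ 0.105 -0.036  1.655 -0.278  1.045  0.561] F [-0.1 -0.7 -3. ] T [ 0.1   0.44 -0.01] w 0.0313 30.0
tilt 31.25 head -21.21 toolx head 68.57 elev 0.14 az 8.4
```

View pics/w6.png

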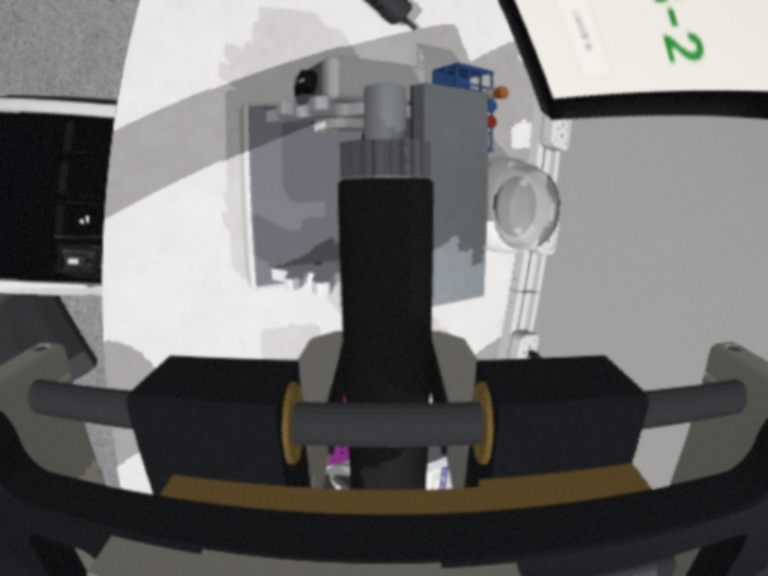

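Wrist view: the roller is held level at (385,180–480) with the gear end at (387,155) toward the housing. The mixer base spans (250..480, 100..290). I'll measure the roller in the hand and the mixer features.

```bash
cat >> h.py <<'E'
def fcloud(c,E,d):
    v,u=np.mgrid[:384,:512];x=u-c['cx'];y=v-c['cy'];rr=np.hypot(x,y)+1e-9;t=np.tan(np.minimum(rr/c['fx'],1.4))
    P=np.stack([t*x/rr*d,-t*y/rr*d,-d],-1);return (P-E[:3,3])@E[:3,:3]
E
python3 - <<'E'
from h import *
f=np.load('w6.npz');c=robot.get_calibration('wrist');W=fcloud(c,f['E'],f['d']);p=f['p'].astype(int)
R=Ro.from_euler('xyz',f['trt']).as_matrix();T=(W-f['tp'])@R*1000
x,y,z=np.moveaxis(T,-1,0)
for x0 in range(20,105,6):
    m=(abs(x-x0)<3)&(abs(y)<25)&(z>-60)&(z<10);Q=T[m]
    if len(Q)>5: print(x0,len(Q),'y',np.percentile(Q[:,1],[2,98]).round(1),'ymid',np.mean(np.percentile(Q[:,1],[2,98])).round(1),'ztop',np.percentile(Q[:,2],5).round(1), 'lum',p[m].mean().round())
a=np.radians(-20.9);o=np.array([.6919,.0832]);RM=np.array([[np.cos(a),-np.sin(a)],[np.sin(a),np.cos(a)]])
t=np.load('top.npz');ct=robot.get_calibration('top')
for n,V,pp in(('w6',W,p),('top',cloud(ct,t['d']),t['p'].astype(int))):
    V=V.copy();V[...,:2]=(V[...,:2]-o)@RM;V*=1000;V=V.reshape(-1,3);pp=pp.reshape(-1,3).mean(-1)
    k=(abs(V[:,0])<130)&(abs(V[:,1])<170)&(V[:,2]>15)&(V[:,2]<215);V=V[k];pp=pp[k];X,Y,Z=V.T
    def ext(tn,m):
        Q=V[m]; print(n,tn,len(Q),np.percentile(Q,[3,50,97],axis=0).round(1).tolist() if len(Q)>3 else '')
    ext('roof',(Z>193)&(Z<204)); ext('house',(abs(Z-112)<4)&(Y>96)&(X>-35)); ext('base',(abs(Z-38)<4)&(abs(Y)<70)&(X<-30))
    ext('basefront',(abs(Z-38)<4)&(abs(Y)<60))
    ext('plate+',(abs(Y-91.5)<11)&(Z>75)&(Z<135)&(X<-40)); ext('plate-',(abs(Y+79.5)<11)&(Z>75)&(Z<135)&(X<-40))
E
```

```text
20 669 y [-15.1  14.2] ymid -0.5 ztop -34.5 lum 24.0
26 705 y [-15.  14.] ymid -0.5 ztop -34.4 lum 25.0
32 715 y [-15.4  13.9] ymid -0.8 ztop -34.4 lum 24.0
38 745 y [-15.2  13.7] ymid -0.8 ztop -34.3 lum 23.0
44 779 y [-15.   14.1] ymid -0.5 ztop -34.3 lum 23.0
50 798 y [-15.4  14. ] ymid -0.7 ztop -34.2 lum 23.0
56 801 y [-15.3  13.9] ymid -0.7 ztop -34.2 lum 23.0
62 817 y [-15.7  13.8] ymid -1.0 ztop -34.0 lum 23.0
68 821 y [-15.6  13.7] ymid -1.0 ztop -34.1 lum 32.0
74 769 y [-15.3  13.2] ymid -1.0 ztop -32.9 lum 76.0
80 668 y [-14.6  12.7] ymid -1.0 ztop -33.0 lum 76.0
86 346 y [-7.6  5.6] ymid -1.0 ztop -25.1 lum 107.0
92 344 y [-8.2  5.6] ymid -1.3 ztop -25.1 lum 114.0
98 334 y [-7.6  5.6] ymid -1.0 ztop -25.2 lum 114.0
104 10 y [-5.5  2.5] ymid -1.5 ztop -24.8 lum 121.0
w6 roof 5490 [[19.9, -83.6, 197.8], [54.3, 17.7, 199.2], [88.7, 100.7, 200.4]]
w6 house 1314 [[-28.4, 103.5, 109.3], [4.6, 128.8, 113.0], [75.5, 144.4, 114.8]]
w6 base 3191 [[-91.5, -65.6, 35.7], [-63.0, 1.2, 39.2], [-32.0, 65.8, 41.0]]
w6 basefront 4391 [[-90.4, -56.2, 36.6], [-43.2, 1.4, 39.2], [9.6, 56.3, 40.9]]
w6 plate+ 333 [[-74.3, 87.0, 81.0], [-52.2, 92.4, 98.1], [-40.5, 98.9, 134.3]]
w6 plate- 347 [[-71.8, -83.8, 79.3], [-52.5, -75.6, 99.8], [-41.2, -71.8, 133.8]]
top roof 2475 [[21.8, -87.2, 195.5], [56.5, 4.6, 198.5], [92.1, 97.8, 201.5]]
top house 401 [[-24.4, 101.3, 109.0], [6.7, 122.3, 112.1], [61.2, 142.5, 115.3]]
top base 981 [[-88.3, -61.2, 34.9], [-60.9, 2.5, 38.4], [-31.8, 65.7, 41.4]]
top basefront 1746 [[-86.3, -55.4, 34.9], [-30.0, 0.8, 38.5], [29.0, 56.2, 41.4]]
top plate+ 102 [[-70.6, 84.8, 78.1], [-49.9, 88.8, 95.6], [-40.6, 97.0, 133.7]]
top plate- 78 [[-69.1, -85.6, 80.9], [-51.7, -81.5, 97.8], [-40.6, -73.8, 132.6]]
```

Emit:
carry_out(
  series=[
    [0.02, 0.011, -0.019, 0.0396, -0.004],
    [0.02, 0.011, -0.019, 0.0396, 0],
    [0.02, 0.011, -0.019, 0.0396, 0],
    [0.02, 0.011, -0.0195, 0.0396, 0],
    [0.02, 0, 0, 0, 0],
    [0.02, 0, 0, 0, 0],
    [0.02, 0, 0, 0, 0],
    [0.02, 0, 0, 0, 0],
    [0.02, 0, 0, 0, 0],
  ],
)

```text
t: 20.45
tool_pos: [0.5985, 0.1194, 0.188]
tool_rot: [2.594, -0.002, 1.201]
wrist_force: [-1.5, -0.4, -3.2]
gripper_width: 0.0313
grasp_force: 30.0
```

```bash
cat > near.py <<'E'
from h import *
import sys
s=st();R=tr(s)
c,p,d=grab('wrist');W=fcloud(c,np.array(c['extrinsics']),d);np.savez(sys.argv[1],p=p,d=d,E=c['extrinsics'],tp=s['tool_pos'],trt=s['tool_rot']);save(sys.argv[1]+'.png',cv2.resize(p,(768,576)))
T=(W-s['tool_pos'])@R*1000
off=R@np.array([.5,-.6,-17.3])/1000
o=s['tool_pos']+off
a=np.radians(-20.9);M=np.array([.6919,.0832]);RM=np.array([[np.cos(a),-np.sin(a)],[np.sin(a),np.cos(a)]])
m=np.r_[RM.T@(o[:2]-M),o[2]]*1000;print('roller in mixer frame',m.round(1))
rel=m-[-44.5,.5,88];print('along slot',(rel@[-.5,0,.866]).round(1),'across',(rel@[.866,0,.5]).round(1))
E
python3 near.py w7
```

```text
20.45 [0.5985 0.1194 0.188 ] [ 2.5940e+00 -1.8000e-03  1.2013e+00] q [ 0.177  0.177  1.864 -0.449  0.67   0.841] F [-1.5 -0.4 -3.2] T [ 0.17  0.44 -0.01] w 0.0313 30.0
tilt 31.38 head -21.0 toolx head 68.83 elev 0.1 az 11.3
roller in mixer frame [-109.7    1.   202.4]
along slot 131.7 across 0.7
```

View pics/w7.png

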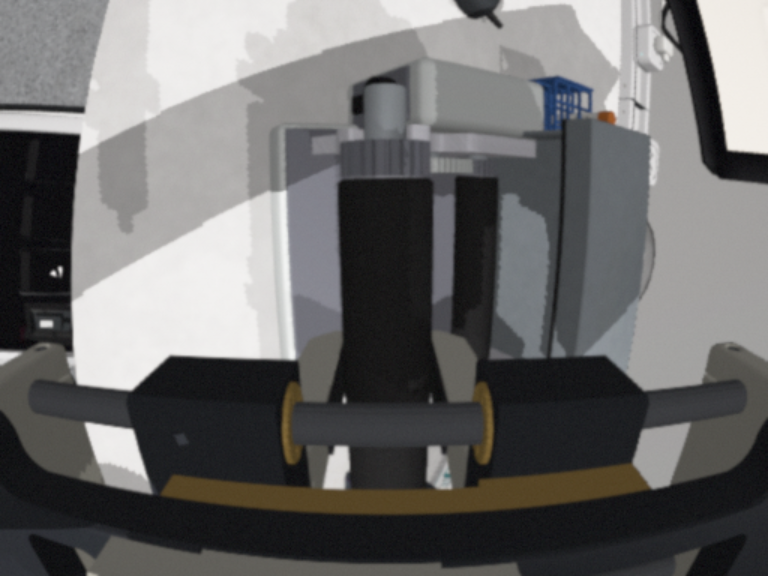

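The gear journal heads for the plate horns (345..430,133). Picture budget is used up, so I continue by numbers: slot flanks in the tool frame.

Run:
```python
from h import *
f=np.load('w7.npz');c=robot.get_calibration('wrist');W=fcloud(c,f['E'],f['d'])
R=Ro.from_euler('xyz',f['trt']).as_matrix()
# slot-aligned frame: tilt corrected to 30deg, origin at TCP
a=np.radians(-20.9);s3,c3=.5,np.sqrt(.75)
ex=np.array([np.cos(a),np.sin(a),0]);ey=np.array([-ex[1],ex[0],0]);ez=np.array([0,0,1.])
S=np.stack([ey,ex*c3+ez*s3,ex*s3-ez*c3],1) # cols: along roller, across slot, down slot
T=(W-f['tp'])@S*1000;x,y,z=np.moveaxis(T,-1,0)
j=(x>86)&(x<99)&(abs(y)<12)&(z<0)&(z>-40);print('journal',j.sum(),np.percentile(y[j],[2,50,98]).round(1),np.percentile(z[j],5).round(1))
r=(abs(x-50)<15)&(abs(y)<22)&(z<0)&(z>-50);print('rubber y',np.percentile(y[r],[1,99]).round(1))
for lo in range(60,150,8):
    m=(x>84)&(x<104)&(abs(y)<45)&(z>=lo)&(z<lo+8)
    yy=np.sort(y[m]);
    if len(yy)>4:
        print('z',lo,len(yy),'neg',np.percentile(yy[yy<0],[2,98]).round(1) if (yy<0).any() else '','pos',np.percentile(yy[yy>0],[2,98]).round(1) if (yy>0).any() else '', 'x',np.percentile(x[m],[5,95]).round(1))
# rear roller: dark
p=f['p'].astype(int);m=(p.max(-1)<60)&(x>20)&(x<65)&(y>35)&(y<110)&(z>60)
print('rear',m.sum(),[ (np.percentile(q[m],[2,50,98]).round(1)).tolist() for q in(x,y,z)])
V=W.copy();M=(V-[.6919,.0832,0])@np.stack([ex,ey,ez],1)*1000
print('rear in mixer',[ (np.percentile(M[...,k][m],[2,50,98]).round(1)).tolist() for k in range(3)])
```

```text
journal 749 [-8.2 -1.4  5.6] -25.0
rubber y [-16.2  14.1]
z 68 140 neg  pos [12.4 23. ] x [91.  98.6]
z 76 26 neg  pos [12.5 25.1] x [90.7 98. ]
z 84 40 neg [-22.6 -16.6] pos  x [91.9 98.1]
z 92 106 neg [-27.7 -12.5] pos  x [89.2 98. ]
z 100 41 neg [-25.  -11.7] pos [20.6 34.7] x [ 93.4 104. ]
z 108 50 neg [-26.7 -26.7] pos [18.6 44.2] x [100.5 103.7]
z 116 205 neg [-28. -28.] pos [30.6 44.4] x [ 87.5 100.8]
z 124 92 neg [-35.5 -30.1] pos [31.5 44.3] x [ 84.8 100.6]
z 132 107 neg [-44.7 -33.7] pos [34.6 44.4] x [ 87.6 100.4]
z 140 57 neg [-44.8 -30.5] pos [41.5 44.6] x [ 84.1 103.3]
z 148 50 neg [-40.5 -30.4] pos  x [ 84.  103.4]
rear 1385 [[20.9, 42.8, 64.1], [52.7, 67.2, 99.1], [64.7, 139.1, 151.6]]
rear in mixer [[17.2, 23.5, 44.5], [21.4, 43.3, 64.7], [82.8, 102.1, 181.3]]
```

Run:
```python
from h import *
from scipy.optimize import least_squares
f=np.load('w7.npz');c=robot.get_calibration('wrist');W=fcloud(c,f['E'],f['d']);p=f['p'].astype(int)
a=np.radians(-20.9);ex=np.array([np.cos(a),np.sin(a),0]);ey=np.array([-ex[1],ex[0],0]);ez=np.array([0,0,1.])
M=(W-[.6919,.0832,0])@np.stack([ex,ey,ez],1)*1000;X,Y,Z=np.moveaxis(M,-1,0);dk=p.max(-1)<60
def fit(m,g):
    def res(q): return np.hypot(X[m]-q[0],Z[m]-q[1])-16
    r=least_squares(res,g,loss='soft_l1',f_scale=1.);return r.x.round(2),m.sum(),np.abs(r.fun).mean().round(2)
for y0 in(20,35,50,62):
    b=dk&(abs(Y-y0)<7)
    print(y0,'rear',fit(b&(Z>88)&(Z<112)&(X>10)&(X<60),[37,88]),'held',fit(b&(abs(X+110)<30)&(Z>190)&(Z<235),[-110,202]))
```

```text
20 rear (array([35.7, 89.2]), np.int64(331), np.float64(0.51)) held (array([-109.9 ,  202.98]), np.int64(1572), np.float64(0.37))
35 rear (array([35.82, 89.37]), np.int64(330), np.float64(0.55)) held (array([-110.03,  202.93]), np.int64(1693), np.float64(0.4))
50 rear (array([35.36, 89.08]), np.int64(342), np.float64(0.5)) held (array([-109.96,  202.82]), np.int64(1817), np.float64(0.39))
62 rear (array([35.62, 89.24]), np.int64(357), np.float64(0.54)) held (array([-109.98,  202.74]), np.int64(1885), np.float64(0.4))
```

Relative to the fixed rear roller in the same view, the held roller is 130.2 mm up the slot and 1.75 mm off across it. Correcting while descending.

Emit:
carry_out(
  series=[
    [0.02, 0, -0.0017, 0.02, 0],
    [0.02, 0, -0.0016, 0.02, 0],
    [0.02, 0, 0, 0.02, 0],
    [0.02, 0, 0, 0.01, 0],
    [0.02, 0, 0, 0, 0],
    [0.02, 0, 0, 0, 0],
    [0.02, 0, 0, 0, 0],
    [0.02, 0, 0, 0, 0],
    [0.02, 0, 0, 0, 0],
    [0.02, 0, 0, 0, 0],
  ],
)

```text
t: 21.5
tool_pos: [0.6286, 0.1077, 0.1242]
tool_rot: [2.597, -0.0, 1.202]
wrist_force: [-0.3, -0.3, -3.1]
gripper_width: 0.0312
grasp_force: 30.0
```

```bash
cat > rel.py <<'E'
from h import *
from scipy.optimize import least_squares
import sys
s=st();R=tr(s)
c,p,d=grab('wrist');W=fcloud(c,np.array(c['extrinsics']),d);p=p.astype(int)
a=np.radians(-20.9);ex=np.array([np.cos(a),np.sin(a),0]);ey=np.array([-ex[1],ex[0],0]);ez=np.array([0,0,1.])
B=np.stack([ex,ey,ez],1);M=(W-[.6919,.0832,0])@B*1000;X,Y,Z=np.moveaxis(M,-1,0);dk=p.max(-1)<60
h=(s['tool_pos']-17.3e-3*R[:,2]-[.6919,.0832,0])@B*1000
def fit(m,g):
    def res(q): return np.hypot(X[m]-q[0],Z[m]-q[1])-16
    r=least_squares(res,g,loss='soft_l1',f_scale=1.);return r.x
for y0 in(25,42,60):
    b=dk&(abs(Y-y0)<7)
    r=fit(b&(Z>88)&(Z<112)&(X>10)&(X<60),[37,88]);k=fit(b&(np.hypot(X-h[0],Z-h[2])<22)&(Z>h[2]-4),[h[0],h[2]])
    q=k-r+[82,0];print(y0,'rear',r.round(1),'held',k.round(1),'up',(q@[-.5,.866]).round(1),'across',(q@[.866,.5]).round(1))
T=(W-s['tool_pos'])@R*1000;x,y,z=np.moveaxis(T,-1,0)
j=(x>60)&(x<110)&(abs(y)<9)&(z<0)&(z>-40);print('journal end x',np.percentile(x[j],[99.5]),'rubber end',x[j&dk].max())
E
python3 rel.py
```

```text
21.5 [0.6286 0.1077 0.1242] [ 2.5969e+00 -1.0000e-04  1.2019e+00] q [ 0.141  0.3    1.884 -0.522  0.532  0.907] F [-0.3 -0.3 -3.1] T [ 0.16  0.45 -0.04] w 0.0312 30.0
tilt 31.21 head -21.13 toolx head 68.87 elev 0.0 az 9.7
25 rear [35.7 89.3] held [-77.5 139.2] up 58.9 across -2.0
42 rear [35.7 89.3] held [-77.6 139.1] up 58.8 across -2.2
60 rear [35.6 89.2] held [-77.6 139. ] up 58.6 across -2.1
journal end x [100.88970659] rubber end 100.83240232954957
```

Emit:
carry_out(
  series=[
    [0.02, 0, 0.0018, 0, 0],
    [0.02, 0, -0.0002, 0.01, 0],
    [0.02, 0, -0.0002, 0.01, 0],
    [0.02, 0, 0, 0.005, 0],
    [0.02, 0, 0, 0.005, 0],
    [0.02, 0, 0, 0, 0],
    [0.02, 0, 0, 0, 0],
    [0.02, 0, 0, 0, 0],
    [0.02, 0, 0, 0, 0],
    [0.02, 0, 0, 0, 0],
  ],
)

```text
t: 22.55
tool_pos: [0.6443, 0.1015, 0.0992]
tool_rot: [2.597, 0.0, 1.202]
wrist_force: [-0.2, 0.1, -3.1]
gripper_width: 0.0314
grasp_force: 30.0
```

```bash
python3 rel.py
```

```text
22.55 [0.6443 0.1015 0.0992] [2.5970e+00 1.0000e-04 1.2019e+00] q [ 0.124  0.356  1.879 -0.558  0.482  0.937] F [-0.2  0.1 -3.1] T [0.15 0.44 0.02] w 0.0314 30.0
tilt 31.2 head -21.14 toolx head 68.86 elev -0.0 az 9.0
25 rear [35.7 89.3] held [-60.8 114.2] up 28.8 across -0.1
42 rear [35.6 89.3] held [-60.8 114.1] up 28.7 across -0.1
60 rear [35.7 89.3] held [-60.8 113.9] up 28.5 across -0.2
journal end x [100.83275287] rubber end 70.0710856379438
```

Emit:
carry_out(
  series=[
    [0.02, 0, 0, 0.005, 0],
    [0.02, 0, -0.0003, 0.005, 0],
    [0.02, 0, 0, 0.004, 0],
    [0.02, 0, 0, 0, 0],
    [0.02, 0, 0, 0, 0],
    [0.02, 0, 0, 0, 0],
    [0.02, 0, 0, 0, 0],
  ],
)

```text
t: 23.3
tool_pos: [0.6507, 0.099, 0.0868]
tool_rot: [2.597, 0.0, 1.202]
wrist_force: [0.3, 0.1, -2.7]
gripper_width: 0.0312
grasp_force: 30.0
```

```bash
python3 rel.py
```

```text
23.3 [0.6507 0.099  0.0868] [2.5973e+00 1.0000e-04 1.2017e+00] q [ 0.118  0.382  1.877 -0.579  0.459  0.955] F [ 0.3  0.1 -2.7] T [ 0.11  0.43 -0.02] w 0.0312 30.0
tilt 31.18 head -21.16 toolx head 68.85 elev -0.01 az 8.6
25 rear [35.6 89.2] held [-53.8 101.9] up 14.6 across -0.1
42 rear [35.7 89.2] held [-53.8 101.7] up 14.5 across -0.3
60 rear [35.6 89.3] held [-53.8 101.6] up 14.4 across -0.3
journal end x [100.8543384] rubber end 70.04738382112558
```

No contact and centred. Down the rest slowly.

Emit:
carry_out(
  series=[
    [0.02, 0, 0, 0.004, 0],
    [0.02, 0, 0, 0.004, 0],
    [0.02, 0, 0, 0.003, 0],
    [0.02, 0, 0, 0.001, 0],
    [0.02, 0, 0, 0, 0],
    [0.02, 0, 0, 0, 0],
    [0.02, 0, 0, 0, 0],
    [0.02, 0, 0, 0, 0],
  ],
)

```text
t: 24.15
tool_pos: [0.6565, 0.0967, 0.0765]
tool_rot: [2.597, 0.0, 1.202]
wrist_force: [0.8, 0.0, -3.4]
gripper_width: 0.031
grasp_force: 30.0
```

```bash
python3 rel.py
```

```text
24.15 [0.6565 0.0967 0.0765] [2.5974e+00 2.0000e-04 1.2018e+00] q [ 0.112  0.404  1.874 -0.598  0.44   0.972] F [ 0.8  0.  -3.4] T [0.16 0.48 0.02] w 0.031 30.0
tilt 31.18 head -21.16 toolx head 68.86 elev -0.01 az 8.4
25 rear [35.6 89.1] held [-47.6  91.6] up 2.7 across 0.2
42 rear [35.6 89.3] held [-47.6  91.4] up 2.5 across -0.0
60 rear [35.7 89.2] held [-47.6  91.3] up 2.4 across -0.1
journal end x [108.69765467] rubber end 106.69236619213403
```

Emit:
carry_out(
  series=[
    [0.02, 0, 0, 0.001, 0],
    [0.02, 0, 0, 0.001, 0],
    [0.02, 0, 0, 0, 0],
    [0.02, 0, 0, 0, 0],
    [0.02, 0, 0, 0.001, 0],
    [0.02, 0, 0, 0, 0],
    [0.02, 0, 0, 0, 0],
    [0.02, 0, 0, 0, 0],
  ],
)

```text
t: 25.0
tool_pos: [0.6579, 0.0962, 0.0741]
tool_rot: [2.597, 0.0, 1.202]
wrist_force: [-4.6, 0.9, 0.2]
gripper_width: 0.0311
grasp_force: 30.0
```

```bash
python3 rel.py
```

```text
25.0 [0.6579 0.0962 0.0741] [2.5973e+00 3.0000e-04 1.2018e+00] q [ 0.11   0.41   1.873 -0.603  0.435  0.976] F [-4.6  0.9  0.2] T [ 0.1   0.58 -0.02] w 0.0311 30.0
tilt 31.18 head -21.17 toolx head 68.86 elev -0.02 az 8.3
25 rear [35.6 89.2] held [-46.2  89.2] up -0.1 across 0.1
42 rear [35.6 89.2] held [-46.3  89.2] up -0.1 across 0.0
60 rear [35.7 89.3] held [-46.3  89.1] up -0.1 across -0.1
journal end x [109.13440278] rubber end 106.69072001890216
```

Contact has begun at depth 0. A little more to make sure both ends bottom out.

Emit:
carry_out(
  series=[
    [0.02, 0, 0, 0.001, 0],
    [0.02, 0, 0, 0, 0],
    [0.02, 0, 0, 0, 0],
    [0.02, 0, 0, 0.001, 0],
    [0.02, 0, 0, 0, 0],
    [0.02, 0, 0, 0, 0],
    [0.02, 0, 0, 0, 0],
  ],
)

```text
t: 25.75
tool_pos: [0.6581, 0.0961, 0.0738]
tool_rot: [2.597, 0.0, 1.202]
wrist_force: [-16.5, 2.4, 16.3]
gripper_width: 0.0313
grasp_force: 30.0
```

```bash
python3 rel.py
```

```text
25.75 [0.6581 0.0961 0.0738] [2.5966e+00 4.0000e-04 1.2018e+00] q [ 0.111  0.41   1.873 -0.606  0.434  0.979] F [-16.5   2.4  16.3] T [ 0.04  1.24 -0.28] w 0.0313 30.0
tilt 31.23 head -21.18 toolx head 68.86 elev -0.02 az 8.3
25 rear [35.7 89.2] held [-46.1  89.1] up -0.3 across 0.1
42 rear [35.6 89.2] held [-46.3  89. ] up -0.2 across 0.0
60 rear [35.6 89.2] held [-46.2  89. ] up -0.3 across -0.0
journal end x [109.11749732] rubber end 106.78889534366213
```

Emit:
carry_out(
  series=[
    [0.02, 0, 0, -0.001, 0],
    [0.035, 0, 0, 0, 0],
    [0.045, 0, 0, 0, 0],
    [0.05, 0, 0, 0, 0],
    [0.05, 0, 0, 0, 0],
    [0.05, 0, 0, 0, 0],
    [0.05, 0, 0, 0, 0],
  ],
)

```text
t: 26.5
tool_pos: [0.6585, 0.0959, 0.0729]
tool_rot: [2.598, 0.0, 1.202]
wrist_force: [-0.5, -0.5, -0.3]
gripper_width: 0.0502
grasp_force: 0.0
```

```bash
python3 rel.py
```

```text
26.5 [0.6585 0.0959 0.0729] [2.5976e+00 2.0000e-04 1.2017e+00] q [ 0.11   0.412  1.873 -0.604  0.433  0.978] F [-0.5 -0.5 -0.3] T [ 0.08  0.21 -0.01] w 0.0502 0.0
tilt 31.17 head -21.17 toolx head 68.85 elev -0.01 az 8.3
25 rear [35.7 89.3] held [-47.1  88.7] up -0.1 across -0.9
42 rear [35.7 89.3] held [-47.2  88.7] up -0.0 across -1.0
60 rear [35.6 89.2] held [-47.2  88.7] up -0.1 across -1.0
journal end x [109.22571633] rubber end 107.01499853855165
```

Released and seated. Withdrawing along the slot.

Emit:
carry_out(
  series=[
    [0.05, 0, 0, -0.015, 0],
    [0.05, 0, 0, -0.03, 0],
    [0.05, 0, 0, -0.04, 0],
    [0.05, 0, 0, -0.04, 0],
    [0.05, 0, -0.01, -0.04, 0],
    [0.05, 0, -0.03, -0.03, 0],
    [0.05, 0, -0.03, -0.02, 0],
    [0.05, 0, 0, 0, 0],
    [0.05, 0, 0, 0, 0],
    [0.05, 0, 0, 0, 0],
  ],
)

```text
t: 27.55
tool_pos: [0.4993, 0.1578, 0.2213]
tool_rot: [2.597, -0.0, 1.202]
wrist_force: [1.0, 0.2, -0.7]
gripper_width: 0.0498
grasp_force: 0.0
```

Run:
```python
from h import *
from scipy.optimize import least_squares
s=st()
c,p,d=grab('wrist');W=fcloud(c,np.array(c['extrinsics']),d);p=p.astype(int)
a=np.radians(-20.9);ex=np.array([np.cos(a),np.sin(a),0]);ey=np.array([-ex[1],ex[0],0]);ez=np.array([0,0,1.])
M=(W-[.6919,.0832,0])@np.stack([ex,ey,ez],1)*1000;X,Y,Z=np.moveaxis(M,-1,0);dk=p.max(-1)<60
def fit(m,g): return least_squares(lambda q:np.hypot(X[m]-q[0],Z[m]-q[1])-16,g,loss='soft_l1').x.round(1),m.sum()
for y0 in range(-60,70,20):
    b=dk&(abs(Y-y0)<7)
    print(y0,fit(b&(np.hypot(X+45,Z-88)<21)&(Z>88),[-45,88]))
b=dk&(np.hypot(X+45,Z-88)<18)&(Z>96);print('rubber y',np.percentile(Y[b],[.5,99.5]))
# pin & bystanders from top, against the first picture
t=np.load('top.npz');ct,p2,d2=grab('top');V0=cloud(ct,t['d']);V1=cloud(ct,d2)
for n,P,V in(('before',t['p'].astype(int),V0),('after',p2.astype(int),V1)):
    k=np.hypot(V[...,0]-.47,V[...,1]+.15)<.3
    hsv=cv2.cvtColor(P.astype(np.uint8),cv2.COLOR_RGB2HSV).astype(int)
    for nm,lo,hi,zl in(('red',170,181,.06),('green',70,90,.03),('blue',105,125,.06)):
        m=k&(hsv[...,1]>110)&(hsv[...,0]>=lo)&(hsv[...,0]<=hi)&(V[...,2]>zl)&(V[...,2]<.11);print(n,nm,m.sum(),V[m].mean(0).round(4) if m.any() else '')
    q=(np.array([[np.cos(.726),np.sin(.726)],[-np.sin(.726),np.cos(.726)]])@(V[...,:2]-[.4694,-.2281])[...,None])[...,0]*1000
    m=(P.max(-1)<80)&(q[...,0]<-33)&(q[...,0]>-70)&(abs(q[...,1]+114)<15)&(V[...,2]>.04)&(V[...,2]<.1);print(n,'tab parked',m.sum(),q[m].mean(0) if m.any() else '',V[m][:,2].mean() if m.any() else '')
```

```text
27.55 [0.4993 0.1578 0.2213] [ 2.5967e+00 -4.0000e-04  1.2020e+00] q [ 0.327  0.016  1.954 -0.483  0.797  0.972] F [ 1.   0.2 -0.7] T [ 0.1   0.2  -0.01] w 0.0498 0.0
-60 (array([-46.8,  88.7]), np.int64(62))
-40 (array([-46.9,  88.7]), np.int64(230))
-20 (array([-47.2,  88.8]), np.int64(242))
0 (array([-47.2,  88.7]), np.int64(252))
20 (array([-47.1,  88.5]), np.int64(265))
40 (array([-47. ,  88.8]), np.int64(262))
60 (array([-47.5,  88.5]), np.int64(271))
rubber y [-58.11589426  69.95843578]
before red 0 
before green 24 [ 0.6045 -0.2729  0.0525]
before blue 71 [ 0.686  -0.0683  0.0957]
before tab parked 0  
after red 0 
after green 23 [ 0.6043 -0.2735  0.0523]
after blue 81 [ 0.6858 -0.0677  0.0958]
after tab parked 39 [ -45.2084383  -113.17203268] 0.06130380226477115
```

```bash
python3 -c "
from plant import robot
print(robot.sign_off())"
```

```text
the job is handed in; nothing more can be done
None
```

The job is handed in at about 28 s: the lock pin lies parked in the rack's two notches, and the roller sits level and bottomed in the mixer slots, gear end by the motor housing. In the last pictures the blue- and green-capped bottles had not moved (I did not re-measure the other items), and while tilting the tool, joint 3 read 0.187 rad against its stated lower limit of 0.19.

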